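# Uncap the gas nipple and hold the filling coupler on it

## Task

Get the culture chamber ready to be gassed: pull the dust cap off its tilted filling nipple and park the cap, mouth down and fully seated, on the free short peg of the stand. Then take the gas coupler off its taller post and press it squarely onto the nipple until it snaps down, and keep gripping it and holding it down against the spring: the job finishes while you are still holding it there. Leave the timer, beaker, tissue box and tip box where they are.

Things in the scene. Friction and masses are not known exactly. Their poses are not given: they have to be found in the camera images.
- chamber: Fixed gas chamber: white tray with clear lid, 150 x 200 mm, 64 mm high, its front face 50 mm behind (+x of) the origin, with an aluminium foot (90 x 120 x 30 mm) in front, on which the nipple's round boss (48 mm diameter) stands. Origin: centre of the foot's underside, on the bench. Its -x side (the nipple's side) faces roughly towards the robot.
- nipple: Fixed steel nipple on the boss: round stub 18 mm in diameter, 50 mm long, the last 7 mm tapered. Origin: foot of the stub on its axis, 60 mm above the bench; own z axis: along the stub, outwards, tilted 30 degrees from vertical towards the chamber's -x (towards the robot). A spring collar slides on it.
- collar (a joint): Slide of the nipple's spring collar (steel disc, 40 mm diameter, 8 mm thick): 0 = up, grows pressed down along the stub, hard stop at 0.016 m. Pushing it takes 4 N at first, 13 N at 3 to 4 mm, then it snaps: only 6 N at 12 to 13 mm, 15 N at 16 mm. It never latches and springs back when let go. Over 0.010 is snapped; 0.013 is a good place to hold.
- collar_face (a point): Centre of the collar's outer face (at rest 26 mm from the stub's foot, so 24 mm of stub stands free above it); moves with the collar; z axis along the nipple's.
- cap: Loose black plastic dust cap, a hollow cylinder 32 mm in diameter, 38 mm tall, 30 g, bore 24 mm wide and 30 mm deep, open below. Origin: centre of its mouth; z axis from the mouth to its closed top. At the start it sits over the nipple, mouth on the collar.
- coupler: Loose metal gas coupler, 116 mm tall, 0.2 to 0.33 kg, round about z: socket tube 34 mm in diameter, 46 mm tall, its bore 23 mm wide, 46 mm deep, open below; flange 52 mm in diameter from 46 to 54 mm; plain handle 36 mm in diameter from 54 to 104 mm, domed top. Origin: centre of its mouth; z towards the dome. Starts mouth down over the stand's taller post.
- stand: Fixed grey stand, slab 90 x 230 x 20 mm, with two upright steel posts 18 mm in diameter with tapered tips, at y = +70 mm (short, free) and y = -70 mm (taller, with the coupler). Origin: centre of its underside.
- peg_foot (a point): Foot of the short free peg (24 mm tall), on the stand's top face, 20 mm above the bench; z up. The parked cap's origin comes to this point, its mouth resting on the slab.
- post_foot (a point): Foot of the taller post (36 mm tall) that carries the coupler at the start, on the stand's top face; z up.
- timer: Bystander: black timer, 60 x 65 x 22 mm, lying on the bench; origin at its underside.
- beaker: Bystander: glass beaker, 68 mm wide, 90 mm tall; origin at its underside.
- tissues: Bystander: cardboard tissue box, 120 x 220 x 85 mm; origin at its underside.
- tipbox: Bystander: grey pipette tip box, 85 x 125 x 70 mm; origin at its underside.

How it is judged:
By the outcome, as a careful person would: the job done as asked, in the order asked, and still so for the second after the job is handed in, while the arm keeps its last pose, push and grip.
It also fails if it takes over 58 s, if anything falls off the work surface, if the arm or the gripper's body presses on something with over 40 N, if the wrist force passes 120 N, or if a joint passes its speed limit or range.

## Robot

A 7-joint arm with a two-finger parallel gripper is mounted at the origin on the work surface. World frame = base frame: x ahead of the robot, y to its left, z up, the work surface at z = 0. Lengths are in m, angles in rad, forces in N, time in s.
With the tool pointing down it reaches from about 0.425 to 0.95 m from the base axis. Payload 4.7 kg.
Tool frame: the origin (TCP) lies on the centre line of the jaws, within the pads' length; the fingertips stand 8 mm ahead of it and the grasp point (between the pads) lies 11 mm behind it; z points along the fingers, y is the line along which they close (so a half turn about z gives the same grasp; the last joint's range is limited). The gripper opens to 85 mm and grips with 20 to 120 N. Pads are 22 mm wide; open, the fingers measure 114 mm over their backs; the gripper's body (76 mm by 85 mm) begins 54 mm behind the grasp point. The pads swing forward as they close: fully open they stand 13 mm farther back than shut.
Start: joints at [1.24, 0.469, -0.049, 1.532, 0.024, 1.141, -0.082], TCP at [0.201, -0.644, 0.239] pointing down, gripper open.
Joint ranges: [-2.59, 2.59], [-0.33, 1.99], [-1.39, 1.29], [0.1, 2.45], [-1.04, 4.18], [0.21, 1.99], [-2.66, 2.66]. Speed limits (rad/s): [2.57, 2.57, 3.14, 3.14, 3.14, 3.14, 3.14].

## Interface

Orientations are given as a 3x3 rotation matrix whose columns are the frame's x, y, z axes.
In Python, from rig import arm gives the robot as it stands. Calls block until the motion is done:
- arm.movep(position, orientation): joint-space move of the TCP to a pose.
- arm.move_l(position, attitude=None, feed=0.15, until_force=None): straight line of the TCP; attitude=None keeps the orientation; feed is the mean speed in m/s. With until_force (N) it stops when the force on the tool has changed by that much, and returns True; else False.
- arm.move_joints(angles): joint-space move.
- arm.command_gripper(opening, newtons=None): finger opening in m; newtons is the grip in N (None keeps the last); returns when the fingers have stopped.
- arm.sleep(seconds).
- arm.inverse_kinematics(position, orientation): joint angles nearest the present ones, or None.
- arm.sense(): the state.
- arm.camera(name): name is "side" or "top" or "wrist"; returns the picture (420x560x3 uint8, red, green, blue); there is no depth.
- arm.camera_params(name): a dict with "K" (3x3 intrinsics, pixels), "position" and "rotation" of the camera in the world; the wrist camera has in their place "tool_from_camera" (4x4, takes a point from camera to tool coordinates, whose origin is the TCP and whose axes are the flange's). Camera axes: x right, y down, z forward; pixel columns grow to the right and rows downward; lengths in m; the calibration is good to about 2 mm. A picture is of the moment at which its call begins: read the wrist's pose just before it. camera_params takes no time and is no camera call.
A pose or a line that the arm cannot do raises arm.Unreachable and nothing moves.
- arm.finish_job(): hands the job in; it is judged then, once.
The state is a dict: "time_s": time; "joint_pos": joint angles; "qd": joint speeds; "joint_efforts": joint torques, N m; "position": TCP position; "tcp_rot": TCP orientation; "wrist_force": force on the tool from outside, world axes, zero at the start; "ft_torque": the same for the moment, N m; "finger_gap": finger opening in m; "gripper_force": force on a finger pad.
Only numpy, scipy, OpenCV 4.12 (cv2) and the standard library are available. Lean on these libraries where they do the work, as an engineer would, in place of code of your own. Each camera call takes 0.05 s, during which the arm holds its last target. There are 200 camera calls.

## Working session

There is one attempt and no reset: what is moved stays moved. The work goes in short steps, each a Python script; the robot and the scene stay as the last script left them, time stands still between calls to the robot, and variables do not carry over. Pictures are saved under pics/ and viewed, at most 10 in all, crops included, and the job is handed in when it is done.

```bash
ls; mkdir -p pics; python3 - <<'E'
from rig import arm
import cv2,numpy as np
s=arm.sense();print(s['time_s'],s['position'],s['tcp_rot'],s['finger_gap'])
for n in("side","top","wrist"):
    im=arm.camera(n);cv2.imwrite(f"pics/{n}0.png",im[:,:,::-1]);print(n,arm.camera_params(n))
E
```

```text
pics
rig.py
0.0 [ 0.20048084 -0.64394839  0.23824625] [[ 9.54795083e-01  2.97264120e-01 -6.26130358e-04]
 [ 2.97264776e-01 -9.54793268e-01  1.86234139e-03]
 [-4.42177753e-05 -1.96428091e-03 -9.99998070e-01]] 0.08513695443520317
side {'K': array([[393.89105728,   0.        , 280.49780034],
       [  0.        , 393.89105728, 211.71573918],
       [  0.        ,   0.        ,   1.        ]]), 'position': array([ 0.54556676, -1.03739934,  0.68364243]), 'rotation': array([[ 0.99971011, -0.00483708,  0.02358589],
       [-0.02289257, -0.49440926,  0.86892774],
       [ 0.00745801, -0.86921579, -0.49437667]])}
top {'K': array([[494.00610755,   0.        , 284.67607161],
       [  0.        , 494.00610755, 212.08772401],
       [  0.        ,   0.        ,   1.        ]]), 'position': array([0.4601217 , 0.02781936, 1.38620865]), 'rotation': array([[-0.01002221, -0.99684663,  0.07871692],
       [-0.99986561,  0.00896891, -0.01372299],
       [ 0.01297371, -0.07884388, -0.99680255]])}
wrist {'K': array([[308.38001351,   0.        , 282.15069966],
       [  0.        , 308.38001351, 203.32266762],
       [  0.        ,   0.        ,   1.        ]]), 'tool_from_camera': array([[-1.38395175e-03, -9.51547325e-01, -3.07499225e-01,
         7.83436202e-02],
       [ 9.99998902e-01, -1.47989783e-03,  7.88378772e-05,
         4.22846553e-04],
       [-5.30085406e-04, -3.07498778e-01,  9.51548328e-01,
        -1.35552970e-01],
       [ 0.00000000e+00,  0.00000000e+00,  0.00000000e+00,
         1.00000000e+00]])}
```

View pics/top0.png

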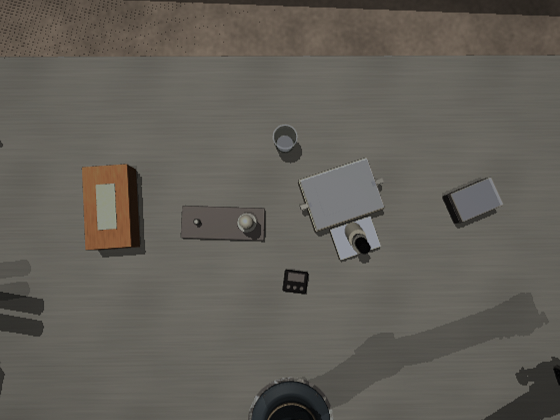

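View pics/side0.png

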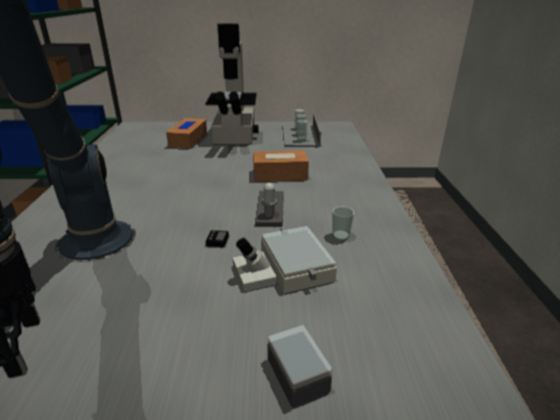

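```bash
cat > h.py <<'E'
from rig import arm
import cv2,numpy as np,json
def campose(n):
    p=arm.camera_params(n)
    if n!="wrist": return p["K"],p["position"],p["rotation"]
    s=arm.sense();T=p["tool_from_camera"];R=np.array(s["tcp_rot"])
    return p["K"],R@T[:3,3]+s["position"],R@T[:3,:3]
def ray(c,px):
    K,P,R=c;d=R@np.linalg.solve(K,[px[0],px[1],1.]);return P,d/np.linalg.norm(d)
def plane(c,px,z):
    P,d=ray(c,px);return P+d*(z-P[2])/d[2]
def tri(obs):
    A=np.zeros((3,3));b=np.zeros(3);L=[]
    for c,px in obs:
        P,d=ray(c,px);M=np.eye(3)-np.outer(d,d);A+=M;b+=M@P;L.append((M,P))
    x=np.linalg.solve(A,b);return x,[round(1e3*np.linalg.norm(M@(x-P)),1) for M,P in L]
def proj(c,X):
    K,P,R=c;q=K@(R.T@(np.array(X)-P));return q[:2]/q[2]
def shot(name,tag):
    c=campose(name);im=arm.camera(name)[:,:,::-1].copy();cv2.imwrite(f"pics/{tag}.png",im)
    json.dump([np.array(v).tolist() for v in c],open(f"pics/{tag}.json","w"));return c,im
def load(tag):
    return tuple(np.array(v) for v in json.load(open(f"pics/{tag}.json"))),cv2.imread(f"pics/{tag}.png")
def rot(z,y):
    z=np.array(z,float);z/=np.linalg.norm(z);y=np.array(y,float);y-=z*(y@z);y/=np.linalg.norm(y)
    return np.column_stack([np.cross(y,z),y,z])
E
python3 - <<'E'
from h import *
t=campose("top")
for n,px,z in[("peg",(197,223),.04),("dome",(247,222),.136),("cap",(362,246),.12),("foot c1",(337,260),.03),("c2",(380,246),.03),("ch1",(309,232),.064),("ch2",(384,210),.064),("s1",(181,237),.02),("s2",(265,240),.02),("timer",(295,281),.02)]:
    print(n,plane(t,px,z).round(3))
a=np.array([-.48,-.14,.866])
for s in(1,-1):
    R=rot(-a,[-.28*s,.96*s,0]); print(arm.inverse_kinematics(np.array([.46,-.18,.11])+.02*a,R))
    print(arm.inverse_kinematics([.47,-.15,.28],rot([0,0,-1],[-.28*s,.96*s,0])),arm.inverse_kinematics([.55,.2,.3],rot([0,0,-1],[0,s,0])))
E
```

```text
peg [0.539 0.248 0.04 ]
dome [0.535 0.106 0.136]
cap [ 0.471 -0.187  0.12 ]
foot c1 [ 0.434 -0.133  0.03 ]
c2 [ 0.471 -0.252  0.03 ]
ch1 [ 0.51  -0.055  0.064]
ch2 [ 0.568 -0.258  0.064]
s1 [0.502 0.295 0.02 ]
s2 [0.491 0.064 0.02 ]
timer [ 0.378 -0.017  0.02 ]
[ 1.48490954  0.47031597 -1.15390009  2.29506946  0.33176878  0.24876359
  2.01282758]
[ 0.94881713  0.22181724 -0.83611326  1.86467515  0.18122133  1.13324105
  1.90216314] [ 0.37683841  0.49745326 -1.13041676  1.63250296  0.46306306  1.31064814
  0.74132777]
[ 1.01632487  0.27568604 -0.56096478  2.31404852 -0.80830846  0.30060166
 -0.04289911]
[ 0.60280929  0.16150382 -0.42588171  1.88080852  0.07406752  1.11457574
 -1.13784709] [ 0.28474708  0.42795169 -0.96109363  1.63672157  0.36432232  1.26918019
 -2.31490897]
```

```bash
python3 - <<'E'
from h import *
Rd=lambda yaw:rot([0,0,-1],[np.sin(yaw),-np.cos(yaw),0])
for tag,p,yaw in[("cA",(.50,-.20,.27),.28),("cB",(.46,-.11,.27),.28),("sB",(.50,.14,.27),0),("sA",(.57,.20,.27),0)]:
    try:
        arm.movep(p,Rd(yaw));arm.sleep(.3);shot("wrist",tag)
    except arm.Unreachable as e: print(tag,e)
s=arm.sense();print(s['time_s'],s['position'],s['joint_pos'])
a=[load(t)[1] for t in("cA","cB","sA","sB")]
m=np.vstack([np.hstack(a[:2]),np.hstack(a[2:])]);cv2.imwrite("pics/m.png",cv2.resize(m,(800,600),interpolation=cv2.INTER_AREA))
E
```

```text
5.4167 [0.56973639 0.19933267 0.27036769] [ 0.02211187  0.38400228 -0.57133963  1.64798428  0.22217231  1.17467702
 -2.17383629]
```

View pics/m.png

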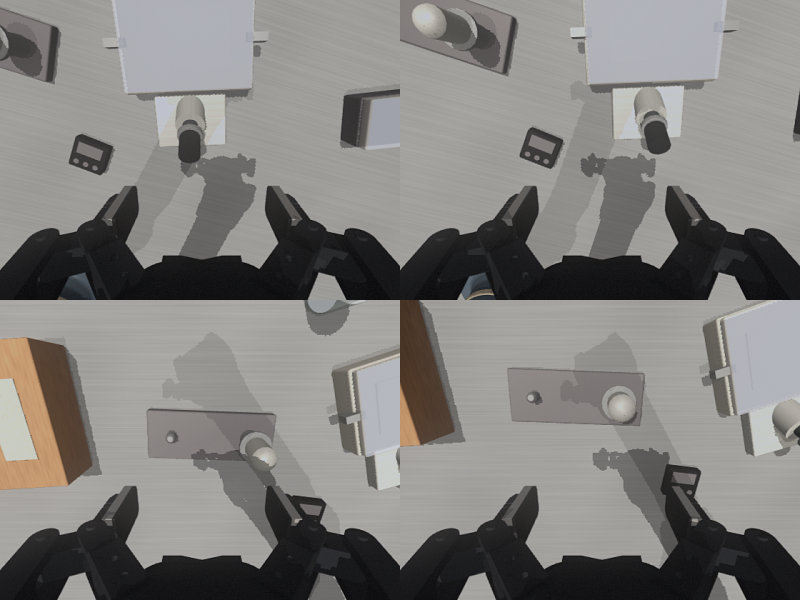

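```bash
python3 - <<'E'
from h import *
def crop(t,x,y,w=100,h=75): return cv2.resize(load(t)[1][y:y+h,x:x+w],(400,300),interpolation=cv2.INTER_NEAREST)
m=np.vstack([np.hstack([crop("cA",220,130,),crop("cB",310,130)]),np.hstack([crop("sA",310,165),crop("sB",260,110)])])
cv2.imwrite("pics/m2.png",m)
for t,(x,y) in{"cA":(266,212),"cB":(357,200)}.items():
    g=load(t)[1].max(2);print(g[y,x-30:x+30:2]);print(g[y-60:y+30:3,x])
E
```

```text
[145 146 145 143 140 142 152  41  55  56  56  55  57  53  52  54  55  56
  55  55  55  52  68 114 110 109 102 163 159 160]
[160 162 161 157 158 112  82  91 128 127  55  61  59  60  55  56  59  58
  56  55  54  54  54  56  50  52  91  96 108 108]
[165 165 164 161 162 155 112 116 118  69  57  57  58  58  61  59  58  58
  59  57  57  59  57  57  60  51 130 164 164 165]
[163 162 161 160 158 139  81 140 140 150  59  63  62  61  61  57  60  56
  59  60  59  58  57  54  55  71 162 168 111 105]
```

View pics/m2.png

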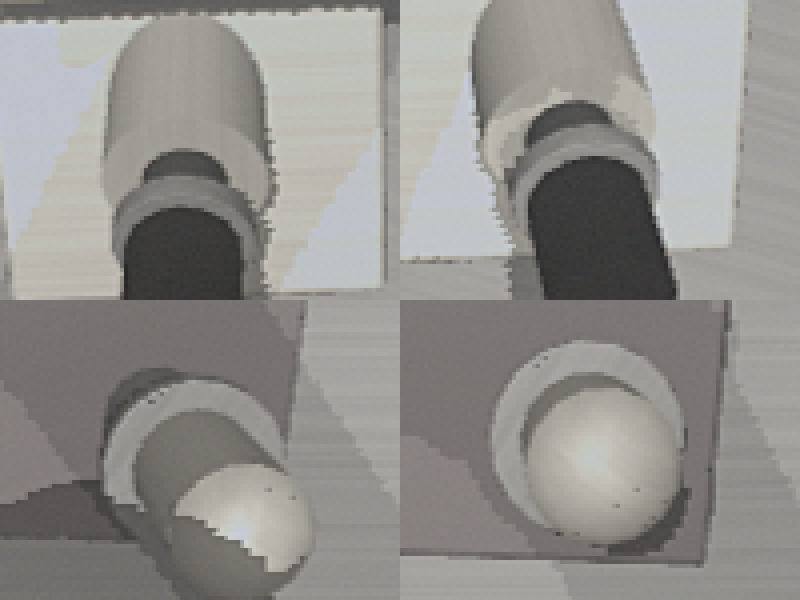

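```bash
cat > cap.py <<'E'
from h import *
from scipy.optimize import brentq
def capaxis(tags,rois,thr=78):
    N=[];C=[];res={}
    for t,(x0,y0,x1,y1) in zip(tags,rois):
        c,im=load(t);m=np.zeros(im.shape[:2],np.uint8);m[y0:y1,x0:x1]=(im[y0:y1,x0:x1].max(2)<thr)*255
        n,l,st,ce=cv2.connectedComponentsWithStats(m);k=1+np.argmax(st[1:,4]);b=l==k
        ys=np.arange(st[k,1],st[k,1]+st[k,3]);h=st[k,3]
        rows=ys[int(.35*h):int(.72*h)]
        L=[np.where(b[y])[0].min()-.5 for y in rows];Rr=[np.where(b[y])[0].max()+.5 for y in rows]
        pl=np.polyfit(rows,L,1);pr=np.polyfit(rows,Rr,1);r2=[rows[0],rows[-1]]
        # mid plane = bisector of the two silhouette planes
        nn=[]
        for p in(pl,pr):
            d=[ray(c,(np.polyval(p,y),y))[1] for y in r2];v=np.cross(*d);nn.append(v/np.linalg.norm(v))
        v=nn[0]+nn[1];v/=np.linalg.norm(v);N.append(v);C.append(c[1]);res[t]=(c,ys[0],ys[-1],b,rows,st[k])
    return N,C,res
E
python3 - <<'E'
from cap import *
N,C,res=capaxis(["cA","cB"],[(235,150,300,235),(330,150,390,225)])
a=np.cross(N[0],N[1]);a/=np.linalg.norm(a);a*=np.sign(a[2]);print("axis",a.round(4),"tilt",np.degrees(np.arccos(a[2])),"azim",np.degrees(np.arctan2(-a[1],-a[0])))
P0=np.linalg.solve(np.vstack([N[0],N[1],[0,0,1]]),[N[0]@C[0],N[1]@C[1],.1])
print("axis at z=.1",P0.round(4),[r[5] for r in res.values()])
u=np.cross(a,[0,0,1]);u/=np.linalg.norm(u);w=np.cross(a,u)
th=np.linspace(0,6.28,180)
for t,(c,r0,r1,b,rows,st) in res.items():
    f=lambda s,R,fn:fn([proj(c,P0+s*a+R*(np.cos(k)*u+np.sin(k)*w))[1] for k in th])
    st_=brentq(lambda s:f(s,.016,max)-(r1+.5),-.05,.08)
    sm_=brentq(lambda s:f(s,.016,min)-(r0-.5),-.08,.05)
    print(t,"top",(P0+st_*a).round(4),"mouth",(P0+sm_*a).round(4),"len",st_-sm_)
lsd=cv2.createLineSegmentDetector()
for t,box in(("cA",(140,0,370,215)),("cB",(230,0,460,205)),("sA",(200,140,390,330)),("sB",(140,80,350,310))):
    c,im=load(t);S=lsd.detect(cv2.cvtColor(im,cv2.COLOR_BGR2GRAY))[0][:,0]
    for s in S:
        if np.hypot(s[2]-s[0],s[3]-s[1])>45 and box[0]<min(s[0],s[2]) and max(s[0],s[2])<box[2] and max(s[1],s[3])<box[3]:
            A=plane(c,s[:2],.03);B=plane(c,s[2:],.03);d=B-A
            print(t,s.round(),"az90",round((np.degrees(np.arctan2(d[1],d[0]))+45)%90-45,2),"len",d.__abs__().max().round(3),A[:2].round(3),B[:2].round(3))
top=load("top0") if 0 else (campose("top"),None)
sa,sb=load("sA")[0],load("sB")[0]
print("flange",tri([(sa,(359,207.5)),(sb,(307,144))]));print("dome",tri([(sa,(370.8,223)),(sb,(310.9,151.8)),]),tri([(sb,(310.9,151.8)),(top[0],(247,222))]))
# peg blob
for t,(x,y) in(("sA",(240,192)),("sB",(185,136))):
    g=cv2.cvtColor(load(t)[1],cv2.COLOR_BGR2GRAY);print(t,x-16,y-14);print(g[y-14:y+14,x-16:x+16:1])
E
```

```text
axis [-0.4368 -0.1449  0.8878] tilt 27.39984454013296 azim 18.35533725737637
axis at z=.1 [ 0.4732 -0.1899  0.1   ] [array([ 250,  182,   31,   47, 1265], dtype=int32), array([ 342,  169,   37,   47, 1311], dtype=int32)]
cA top [ 0.4654 -0.1925  0.1158] mouth [ 0.4818 -0.1871  0.0826] len 0.03743306253636991
cB top [ 0.4659 -0.1924  0.1149] mouth [ 0.482  -0.187   0.0822] len 0.036814321932455804
cA [313. 131. 218. 135.] az90 18.04 len 0.108 [ 0.556 -0.223] [ 0.52  -0.116]
cA [315. 201. 314. 132.] az90 18.03 len 0.082 [ 0.473 -0.252] [ 0.555 -0.225]
cA [216. 137. 223. 203.] az90 18.25 len 0.079 [ 0.517 -0.113] [ 0.438 -0.14 ]
cA [176. 130. 352. 123.] az90 18.17 len 0.199 [ 0.512 -0.066] [ 0.577 -0.265]
cA [166.  69. 174. 128.] az90 18.15 len 0.061 [ 0.575 -0.044] [ 0.514 -0.064]
cA [156.   0. 163.  52.] az90 18.12 len 0.047 [ 0.639 -0.023] [ 0.592 -0.038]
cB [397. 119. 299. 123.] az90 18.24 len 0.109 [ 0.556 -0.224] [ 0.52  -0.115]
cB [297. 123. 299. 193.] az90 18.31 len 0.082 [ 0.52  -0.113] [ 0.438 -0.14 ]
cB [392. 191. 397. 121.] az90 18.02 len 0.081 [ 0.473 -0.252] [ 0.555 -0.225
[... 8301 characters left out ...]
0  89  90  97  93 113 139 136 134]
 [134 133 133 133 130 133 134 133 133 133 133 134 134 134 136 136 137 136
  136 138 127  83  86  85  83 109 142 137 135 135 134 133]
 [134 135 133 132 134 133 132 132 133 133 133 133 132 132 133 134 134 133
  133 134 122  94  96  95  93 109 137 133 133 133 134 132]
 [134 134 133 135 132 132 134 132 133 134 134 134 132 134 132 132 134 133
  134 134 135 137 137 138 139 137 133 132 133 131 133 131]
 [134 133 134 134 133 134 132 133 132 132 132 131 132 133 134 134 132 133
  133 133 134 134 133 133 134 134 133 133 132 132 132 132]
 [135 134 132 132 134 134 133 134 135 133 133 132 132 135 133 134 133 134
  131 132 133 132 133 132 132 131 132 131 131 133 131 132]]
```

```bash
python3 - <<'E'
from h import *
sa,sb=load("sA")[0],load("sB")[0];t=campose("top")
def cen(tag,x,y,thr=140,r=12):
    g=cv2.cvtColor(load(tag)[1],cv2.COLOR_BGR2GRAY)[y-r:y+r,x-r:x+r];n,l,st,ce=cv2.connectedComponentsWithStats((g>thr).astype(np.uint8)*255)
    k=l[r,r];print(st[k]);return ce[k]+[x-r,y-r]
pa,pb=cen("sA",237,194),cen("sB",183,137);print(pa,pb)
print("peg",tri([(sa,pa),(sb,pb)]),plane(sa,pa,.044),plane(sb,pb,.044))
print("flange",plane(sa,(359,207.5),.074),plane(sb,(307,144),.074))
print("dome",plane(sa,(370.8,223),.127),plane(sb,(310.9,151.8),.127))
# stand edges at z=.02 -> centre
for c,segs in((sa,[(209,151,381,158),(286,223,209,221),(207,218,204,154)]),(sb,[(254,173,158,170),(151,93,237,97),(155,167,149,96)])):
    print([np.r_[plane(c,s[:2],.02)[:2],plane(c,s[2:],.02)[:2]].round(4) for s in segs])
a=np.array([-.4751,-.1558,.8660]);M=np.array([.4738,-.1898,.0989]);N0=M-.045*a;print("N0",N0)
yv=np.array([-.3115,.9502,0])
for s in(1,-1):
  for al in(33,40,60,100,82,72,110,130,150,170):
    q=arm.inverse_kinematics(N0+al*.001*a,rot(-a,s*yv));print(s,al,None if q is None else np.round(q,2))
for p in((.5434,.252,.05),(.5434,.252,.12),(.538,.112,.09),(.538,.112,.2)):
  for s in(1,-1): q=arm.inverse_kinematics(p,rot([0,0,-1],[0,s,0]));print(p,s,None if q is None else np.round(q,2))
E
```

```text
[ 9  9  8  8 53]
[ 8  8  9  9 58]
[237.67924528 194.58490566] [182.5862069 136.5862069]
peg (array([0.5430947 , 0.25249507, 0.04477035]), [np.float64(0.1), np.float64(0.1)]) [0.54277707 0.25271068 0.044     ] [0.54310504 0.25263139 0.044     ]
flange [0.53584379 0.11111514 0.074     ] [0.53785957 0.11163891 0.074     ]
dome [0.5378508  0.11246767 0.127     ] [0.53742072 0.11224966 0.127     ]
[array([0.5924, 0.2894, 0.5831, 0.0741]), array([0.4959, 0.1933, 0.4991, 0.2964]), array([0.5034, 0.2987, 0.5887, 0.2959])]
[array([0.4949, 0.174 , 0.4992, 0.2957]), array([0.5912, 0.2922, 0.5865, 0.1912]), array([0.5031, 0.299 , 0.5879, 0.295 ])]
N0 [ 0.4951795 -0.182789   0.05993  ]
1 33 [ 1.44  0.68 -1.19  2.26  1.    0.31  1.44]
1 40 [ 1.45  0.65 -1.19  2.26  0.91  0.3   1.52]
1 60 [ 1.47  0.58 -1.17  2.26  0.62  0.28  1.79]
1 100 [ 1.53  0.43 -1.14  2.26  0.05  0.32  2.34]
1 82 [ 1.5   0.49 -1.16  2.26  0.29  0.29  2.11]
1 72 [ 1.49  0.53 -1.16  2.26  0.44  0.28  1.97]
1 110 [ 1.55  0.39 -1.14  2.25 -0.06  0.34  2.45]
1 130 [ 1.58  0.33 -1.13  2.25 -0.24  0.4   2.62]
1 150 [ 1.72  0.32 -1.2
[... 384 characters left out ...]
0.04]
-1 130 [ 0.63  0.14 -0.04  2.29 -0.87  0.54  0.07]
-1 150 [ 0.49  0.1   0.14  2.29 -0.84  0.59  0.05]
-1 170 [ 0.4   0.06  0.26  2.29 -0.79  0.64  0.01]
(0.5434, 0.252, 0.05) 1 [ 0.27  0.94 -1.2   1.83  0.99  1.12  0.27]
(0.5434, 0.252, 0.05) -1 [-0.15  0.62 -0.49  1.85  0.4   0.77 -2.42]
(0.5434, 0.252, 0.12) 1 [ 0.3   0.84 -1.24  1.79  0.87  1.18  0.35]
(0.5434, 0.252, 0.12) -1 [-0.11  0.53 -0.53  1.81  0.34  0.89 -2.37]
(0.538, 0.112, 0.09) 1 [ 0.55  0.8  -1.21  1.93  0.87  1.07  0.53]
(0.538, 0.112, 0.09) -1 [ 0.1   0.5  -0.49  1.95  0.33  0.77 -2.15]
(0.538, 0.112, 0.2) 1 [ 0.57  0.57 -1.17  1.83  0.59  1.13  0.76]
(0.538, 0.112, 0.2) -1 [ 0.16  0.36 -0.55  1.85  0.22  0.99 -2.06]
```

```bash
cat >> h.py <<'E'
a=np.array([-.4751,-.1558,.8660]);a/=np.linalg.norm(a);M=np.array([.4738,-.1898,.0989]);N0=M-.045*a
yv=np.array([-.3115,.9502,0])
def st(m=""):
    s=arm.sense();print(m,"t",round(s["time_s"],2),"p",s["position"].round(4),"F",np.round(s["wrist_force"],1),"gap",round(s["finger_gap"],4),"gf",np.round(s["gripper_force"],1),"q",np.round(s["joint_pos"],2))
E
python3 - <<'E'
from h import *
R=rot(-a,-yv)
arm.command_gripper(.062,30);st()
arm.movep(N0+.110*a,R);st("pre")
hit=arm.move_l(N0+.040*a,R,feed=.08,until_force=12);st(f"at {hit}")
shot("wrist","g1")
E
```

```text
t 5.78 p [0.57 0.2  0.27] F [-0.6  0.4 -1.1] gap 0.0618 gf 0.0 q [ 0.02  0.39 -0.57  1.65  0.22  1.17 -2.17]
pre t 7.7 p [ 0.4436 -0.1995  0.1555] F [ 0.5 -0.2  0.4] gap 0.0617 gf 0.0 q [ 0.83  0.2  -0.28  2.28 -0.85  0.46  0.04]
at False t 8.72 p [ 0.4762 -0.1893  0.0948] F [ 0.5 -0.4  0. ] gap 0.0621 gf 0.0 q [ 0.87  0.36 -0.42  2.28 -0.99  0.27  0.18]
```

```bash
python3 - <<'E'
from h import *
R=rot(-a,-yv)
arm.command_gripper(.02,30);st("grip")
arm.move_l(N0+.115*a,R,feed=.10);st("up")
c,im=shot("wrist","g2")
E
```

```text
grip t 9.16 p [ 0.4762 -0.1891  0.0949] F [-2.  -0.4  3. ] gap 0.0303 gf 29.3 q [ 0.87  0.36 -0.42  2.28 -0.99  0.27  0.18]
up t 10.06 p [ 0.4405 -0.2004  0.1591] F [-0.5 -0.9 -1.3] gap 0.0307 gf 29.7 q [ 0.85  0.19 -0.29  2.28 -0.83  0.47  0.03]
```

View pics/g2.png

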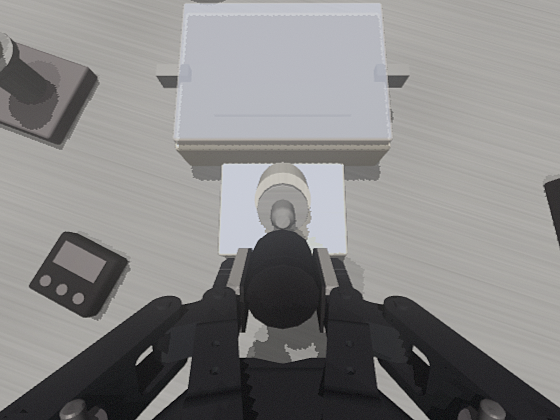

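```bash
python3 - <<'E'
from h import *
R=rot([0,0,-1],[.04,-1,0])
arm.movep([.46,.05,.30],R);st("mid")
arm.movep([.543,.2525,.20],R)
arm.move_l([.543,.2525,.075],R,feed=.12);arm.sleep(.2);st("above");shot("wrist","p1")
hit=arm.move_l([.543,.2525,.029],R,feed=.04,until_force=8);st(f"down {hit}")
E
```

```text
mid t 11.69 p [0.4597 0.0493 0.2993] F [-0.1 -0.  -0.8] gap 0.031 gf 29.7 q [ 0.21  0.09 -0.44  1.91  0.04  1.15 -1.77]
above t 14.03 p [0.5434 0.2527 0.0757] F [ 0.2  1.2 -0.2] gap 0.0307 gf 29.7 q [-0.14  0.59 -0.5   1.84  0.38  0.81 -2.36]
down True t 15.01 p [0.5428 0.2524 0.0349] F [-0.6 -0.9  6.2] gap 0.0304 gf 29.8 q [-0.16  0.64 -0.47  1.86  0.42  0.74 -2.4 ]
```

```bash
python3 - <<'E'
from h import *
R=rot([0,0,-1],[.04,-1,0])
arm.command_gripper(.065,30)
arm.move_l([.543,.2525,.10],R,feed=.12)
arm.command_gripper(.075)
arm.movep([.5375,.135,.27],R);arm.sleep(.3);st();shot("wrist","p2")
E
```

```text
t 17.54 p [0.5371 0.1357 0.2689] F [ 1.1 -0.4 -0.4] gap 0.0751 gf 0.0 q [ 0.17  0.31 -0.61  1.76  0.19  1.14 -2.03]
```

View pics/p2.png

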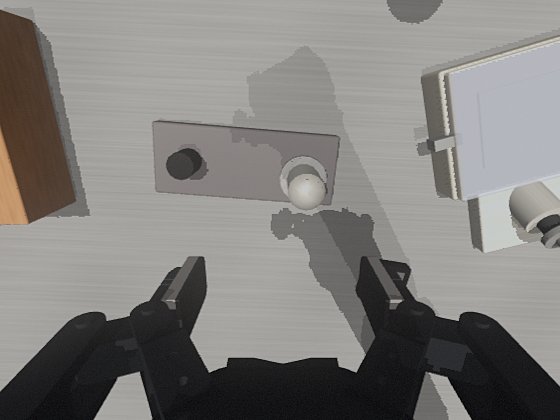

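```bash
python3 - <<'E'
from h import *
c,im=load("p2")
print("cap top/mouth exp",proj(c,[.543,.2525,.058]),proj(c,[.543,.2525,.02]),"coupler",proj(c,[.5375,.112,.127]),plane(c,(306,191),.127))
g=im[140:190,150:215].max(2);n,l,s,ce=cv2.connectedComponentsWithStats((g<70).astype(np.uint8));k=1+np.argmax(s[1:,4]);print("cap blob",s[k],ce[k]+[150,140], "exp centroid",proj(c,[.543,.2525,.042]))
R=rot([0,0,-1],[.04,-1,0])
arm.movep([.5375,.112,.19],R)
hit=arm.move_l([.5375,.112,.089],R,feed=.08,until_force=12);st(f"at {hit}")
if not hit:
    arm.command_gripper(.02,90);st("grip")
    arm.move_l([.5375,.112,.20],R,feed=.10);arm.sleep(.2);st("up");shot("wrist","k1")
E
```

```text
cap top/mouth exp [179.08055444 166.1199536 ] [188.69722035 160.21983815] coupler [306.91098068 192.21966503] [0.5386473  0.11292639 0.127     ]
cap blob [ 16   8  36  31 790] [183.71265823 163.38227848] exp centroid [183.3614478  163.49349602]
at False t 19.43 p [0.5379 0.1122 0.0895] F [-0.2 -0.1 -0.4] gap 0.0751 gf 0.0 q [ 0.12  0.5  -0.53  1.95  0.35  0.78 -2.13]
grip t 19.88 p [0.5378 0.1123 0.0896] F [-0.7  0.5  4. ] gap 0.0344 gf 89.0 q [ 0.12  0.5  -0.53  1.95  0.35  0.78 -2.13]
up t 21.33 p [0.5372 0.1119 0.1994] F [-0.9  0.4 -1.5] gap 0.0343 gf 89.5 q [ 0.19  0.37 -0.59  1.85  0.24  0.99 -2.04]
```

View pics/k1.png

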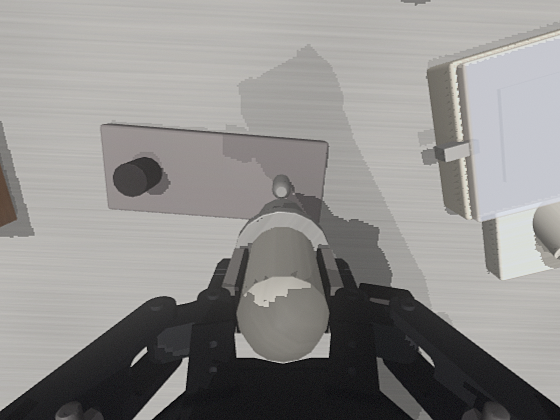

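```bash
python3 - <<'E'
from h import *
c,_=load("g2");print("tip exp in g2",proj(c,N0+.05*a))
R=rot(-a,-yv)
arm.movep([.46,.0,.31],rot([0,0,-1],[.04,-1,0]))
arm.movep(N0+.145*a,R);arm.sleep(.3);st("pre");print("err mm",1e3*(arm.sense()["position"]-N0-.145*a));shot("side","sd1");c,im=shot("wrist","w1")
i=load("sd1")
print(proj(i[0],N0+.05*a),proj(i[0],N0+.0754*a))
p=proj(i[0],N0+.06*a).astype(int)
x0,y0=p-[50,40]
cv2.imwrite("pics/m3.png",np.hstack([cv2.resize(i[1][y0:y0+75,x0:x0+100],(400,300),interpolation=cv2.INTER_CUBIC),cv2.resize(im,(400,300))]));print(x0,y0)
E
```

```text
tip exp in g2 [281.8965512  222.45980882]
pre t 23.93 p [ 0.4266 -0.2051  0.1857] F [ 0.3 -0.3 -0.1] gap 0.0344 gf 89.5 q [ 0.66  0.12 -0.05  2.28 -0.82  0.57  0.03]
err mm [0.29118211 0.24961267 0.17581383]
[242.75462595 244.96491089] [237.58510685 238.75261413]
190 202
```

View pics/m3.png

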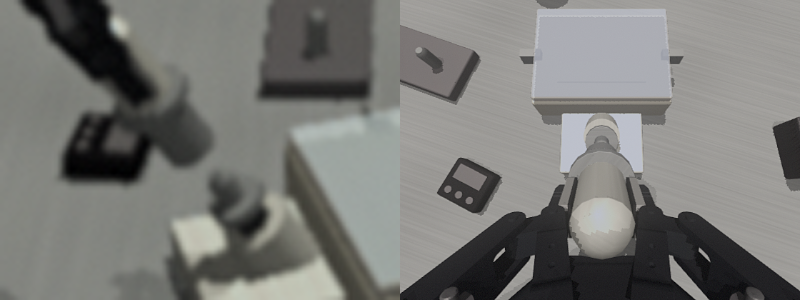

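```bash
python3 - <<'E'
from h import *
R=rot(-a,-yv)
hit=arm.move_l(N0+.099*a,R,feed=.05,until_force=8);s=arm.sense();st(f"ins {hit}")
d=s["position"]-N0;print("al",d@a,"lat",1e3*(d-a*(d@a)),"F ax",s["wrist_force"]@a,s["ft_torque"])
E
```

```text
ins False t 25.09 p [ 0.4482 -0.1984  0.1459] F [ 0.4  0.  -1.3] gap 0.0343 gf 89.5 q [ 0.66  0.21 -0.1   2.3  -0.95  0.47  0.14]
al 0.09920917990818527 lat [ 0.13609446 -0.18116388  0.04207061] F ax -1.3191966375125168 [-0.23790599  0.75932377 -0.0080246 ]
```

```bash
python3 - <<'E'
from h import *
R=rot(-a,-yv)
for al in(.096,.0945,.092,.088,.0835):
    arm.move_l(N0+al*a,R,feed=.03);arm.sleep(.15);s=arm.sense();d=s["position"]-N0
    F=np.array(s["wrist_force"]);print(al,round(d@a,4),"lat",(1e3*(d-a*(d@a))).round(1),"Fax",round(F@a,1),"Flat",np.linalg.norm(F-a*(F@a)).round(1),"gap",round(s["finger_gap"],4),round(s["time_s"],2))
shot("side","sd2");shot("wrist","w2")
E
```

```text
0.096 0.0961 lat [ 0. -0.  0.] Fax -1.5 Flat 1.2 gap 0.0344 25.49
0.0945 0.0947 lat [ 0.2 -0.2  0.1] Fax 2.4 Flat 1.5 gap 0.0345 25.89
0.092 0.0924 lat [ 0.2 -0.3  0.1] Fax 10.9 Flat 2.1 gap 0.0344 26.29
0.088 0.0884 lat [ 0.1 -0.2  0. ] Fax 8.5 Flat 2.1 gap 0.0344 26.73
0.0835 0.0836 lat [ 0.1 -0.2  0. ] Fax 3.9 Flat 0.8 gap 0.0342 27.18
```

```bash
python3 - <<'E'
from h import *
R=rot(-a,-yv)
for al in(.0822,):
    arm.move_l(N0+al*a,R,feed=.03);arm.sleep(.4);s=arm.sense();d=s["position"]-N0
    F=np.array(s["wrist_force"]);print(al,round(d@a,4),"Fax",round(F@a,1),"Flat",np.linalg.norm(F-a*(F@a)).round(1),"gap",round(s["finger_gap"],4),round(s["time_s"],2))
c,i=shot("side","sd3");_,w=shot("wrist","w3");_,t=shot("top","t3")
x0,y0=proj(c,N0+.04*a).astype(int)-[50,40]
cv2.imwrite("pics/m4.png",np.vstack([np.hstack([cv2.resize(i[y0:y0+75,x0:x0+100],(400,300),interpolation=cv2.INTER_CUBIC),cv2.resize(w,(400,300))]),np.hstack([cv2.resize(load("sd1")[1][y0:y0+75,x0:x0+100],(400,300),interpolation=cv2.INTER_CUBIC),cv2.resize(t,(400,300))])]))
E
```

```text
0.0822 0.0823 Fax 3.1 Flat 2.5 gap 0.0347 27.93
```

View pics/m4.png

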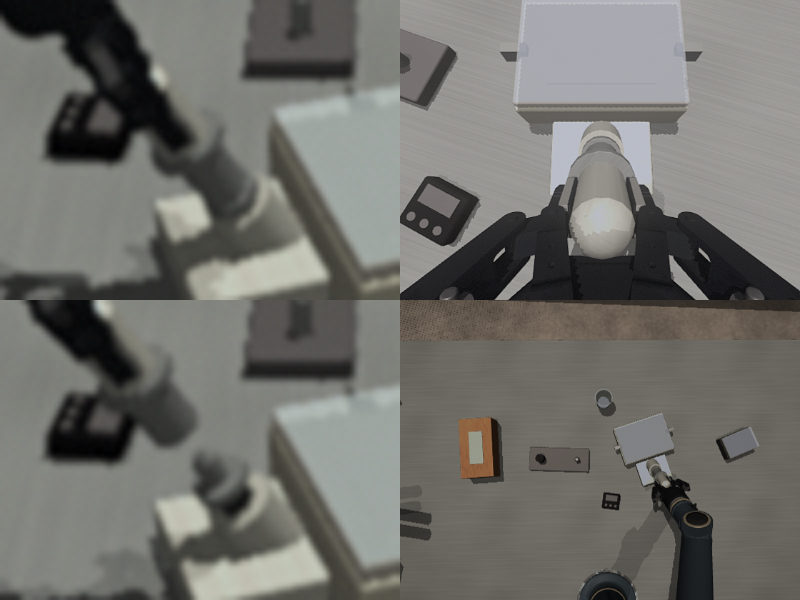

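```bash
python3 - <<'E'
from h import *
st("final");print(arm.finish_job())
E
```

```text
final t 28.07 p [ 0.4562 -0.1958  0.1312] F [-2.6 -1.6  2.9] gap 0.0343 gf 90.3 q [ 0.69  0.25 -0.15  2.3  -0.99  0.42  0.17]
the job is handed in; nothing more can be done
None
```

The job is handed in at about 28 s: the cap is seated mouth down on the short peg, and the coupler is snapped onto the nipple and still gripped, holding the collar about 13 mm down (estimated from arm position and force).

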